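Swing the grow lamp over the purple pot and start it

TASK

Gently push the arm of the grow lamp sideways with a fingertip, without touching its light ring, until the ring is centred above the small purple pot, and let it rest there. Then press the green start button on the grey switch box fully down with a fingertip, and let it come up again. Leave the red button alone, and leave every pot, the purple one too, and all the other loose things standing where they are.

Things in the scene. Friction and masses are not known exactly. Their poses are not given: they have to be found in the camera images.
- stand: grow lamp stand, fixed to the bench: dark steel foot disc 120 mm across and 12 mm high with a steel post 22 mm across. Origin: centre of the foot's underside on the bench; the vertical post axis, about which the arm swings, passes through it. Its -x axis points along the lamp arm when the joint lamp_arm is 0
- lamp_arm (a joint): swing angle of the lamp arm about the post (rad, counterclockwise seen from above, stops at -1.3 and 1.3). Seen from above, the arm points along the stand's -x axis turned by this angle. It turns stiffly (about 0.08 N m, so about 0.7 N pushed 115 mm from the post) and stays where it is left
- push_point (a point): point on the middle line of the lamp arm, 115 mm from the post axis, 155 mm above the bench: a good place to push, clear of the pots. The arm is a level straight aluminium bar 16 mm wide and 20 mm high (145 to 165 mm above the bench), reaching from the black hub (40 mm across, top 176 mm above the bench) to 200 mm from the post axis, where the ring begins
- ring: white light ring with a pink underside at the end of the lamp arm, 96 mm across outside, 68 mm inside, 14 mm thick, open in the middle; not to be touched. Origin: centre of the ring, 155 mm above the bench and 240 mm from the post axis
- ring_center (a point): centre of the light ring's opening, 240 mm from the post axis, 155 mm above the bench
- purple_pot: the target: small purple solid plastic plant pot with a seedling, round, 48 mm across at the foot, 68 mm at the rim, 70 mm high, leaves up to about 110 mm; about 0.25 kg; origin: centre of its underside, z up. The four pots stand in an arc about the post, their centres within about 7 mm of 240 mm from its axis, two on each side of where the lamp starts, in any order
- white_pot: white solid plastic plant pot with a seedling, round, 48 mm across at the foot, 68 mm at the rim, 70 mm high, leaves up to about 110 mm; about 0.25 kg; origin: centre of its underside, z up
- terracotta_pot: terracotta-coloured solid plastic plant pot with a seedling, round, 48 mm across at the foot, 68 mm at the rim, 70 mm high, leaves up to about 110 mm; about 0.25 kg; origin: centre of its underside, z up
- yellow_pot: yellow solid plastic plant pot with a seedling, round, 48 mm across at the foot, 68 mm at the rim, 70 mm high, leaves up to about 110 mm; about 0.25 kg; origin: centre of its underside, z up
- switch_box: grey switch box fixed to the bench, 140 x 80 x 45 mm (x, y, z), with a green and a red push button on top, 70 mm apart along its x axis. Origin: centre of its underside
- start (a joint): travel of the green start button (m): 0 up, 0.006 fully down; springs back, takes 4 N to push fully down
- start_top (a point): centre of the top face of the green button (28 mm across), pressed straight down
- stop (a joint): travel of the red stop button (m): 0 up, 0.006 fully down; to be left alone
- stop_top (a point): centre of the top face of the red button (28 mm across)
- amber_bottle: brown glass bottle with black cap, 66 mm across, 160 mm high; origin: centre of its underside
- jar_a: small glass jar with blue cap, 50 mm across, 62 mm high; origin: centre of its underside
- jar_b: another small glass jar with blue cap, 50 mm across, 62 mm high; origin: centre of its underside
- beaker: white plastic cup, 68 mm across, 85 mm high; origin: centre of its underside
- marker_pen: black marker pen lying on the bench near the foot of the stand, under the lamp arm, 130 mm along its y axis, 14 mm wide, 12 mm high; origin: centre of its underside

How it is judged (in metres and radians):
On the way, in this order (a step that is already met when the one before it is completed fails the run):
1. the light ring rests centred above the purple pot (horizontal distance between ring_center and purple_pot below 0.018 m and velocity of joint lamp_arm between -0.05 and 0.05 rad/s), for 0.3 s.
2. the green button is pressed down while the ring is above the purple pot (horizontal distance between ring_center and purple_pot below 0.018 m and value of joint start above 0.0045 m), for 0.02 s.
At the end, for the whole second after the job is handed in: The centre of the light ring is within 18 mm (horizontally) of the centre of the purple pot and at rest, the green button has been pressed at least 4.5 mm down and has come up again, and every pot and other loose thing stands upright within 15 mm of where it began (all of step 1 and value of joint each of start, stop below 0.002 m and distance of each of purple_pot, white_pot, terracotta_pot, yellow_pot, amber_bottle, jar_a, jar_b, beaker, marker_pen from where it was at the start of the episode below 0.015 m and angle between each of purple_pot, white_pot, terracotta_pot, yellow_pot, amber_bottle, jar_a, jar_b, beaker, marker_pen's own z axis and vertical below 0.1 rad); the robot touches nothing.
It fails at once if a pot or another loose thing is moved more than 15 mm, lifted or tipped (distance of any of purple_pot, white_pot, terracotta_pot, yellow_pot, amber_bottle, jar_a, jar_b, beaker, marker_pen from where it was at the start of the episode above 0.015 m or angle between any of purple_pot, white_pot, terracotta_pot, yellow_pot, amber_bottle, jar_a, jar_b, beaker, marker_pen's own z axis and vertical above 0.25 rad).
It fails at once if the light ring is touched (contact force between ring and anything else above 0.5 N).
It fails at once if the lamp is pushed roughly (more than 20 N) (contact force between stand and anything else above 20 N).
It fails at once if the green button is pressed before the ring is above the purple pot (value of joint start above 0.003 m and not (horizontal distance between ring_center and purple_pot below 0.018 m)).
It fails at once if the red button is pressed (value of joint stop above 0.003 m).
It also fails if it takes over 51 s, if anything falls off the work surface, if the arm or the gripper's body presses on something with over 40 N, if the wrist force passes 120 N, or if a joint passes its speed limit or range.

ROBOT

A 6-joint arm with a two-finger parallel gripper is mounted at the origin on the work surface. World frame = base frame: x ahead of the robot, y to its left, z up, the work surface at z = 0. Lengths are in m, angles in degrees, forces in N, time in s.
With the tool pointing down it reaches from about 0.25 to 0.725 m from the base axis. Payload 9.7 kg.
Tool frame: the origin (TCP) lies at the very end of the fingers, on their centre line; the grasp point (between the pads) lies 19 mm behind it; y points along the fingers, x is the direction in which the jaws open and shut, and the axes are right-handed (so a half turn about y gives the same grasp; the last joint's range is limited). The gripper opens to 85 mm and grips with 20 to 120 N. Pads are 22 mm wide; open, the fingers measure 114 mm over their backs; the gripper's body (76 mm by 85 mm) begins 54 mm behind the grasp point. The pads swing forward as they close: fully open they stand 13 mm farther back than shut.
Start: joints at [-67.38, 4.979, 10.078, 95.1, 0, 90], TCP at [0.212, -0.508, 0.231] pointing down, gripper open.
Joint ranges: [-179.16, 179.16], [-48.56, 103.87], [-65.8, 70.77], [-126.05, 130.52], [-82.76, 87.17], [-180, 180]. Speed limits (degrees/s): [127.2, 127.2, 147.25, 180, 180, 180].

INTERFACE

Orientations are given as [roll, pitch, yaw] about the fixed x, y, z axes, in that order (R = Rz(yaw) Ry(pitch) Rx(roll)).
In Python, from workcell import bot gives the robot as it stands.
- The arm moves only by the shell command python3 -m jog 'ROWS' [FORCE]. ROWS is JSON, a list of rows, each an object with "rotation": the turn, a rotation vector about the world's x, y, z in degrees, a list of three; "travel": the shift along the world's x, y, z in mm, a list of three; "jaw": the gripper command: -1 is shut, 1 is fully open, values between are in proportion. In form: [{"rotation": [rx, ry, rz], "travel": [x, y, z], "jaw": jaw}, ...]. A call has 1 to 8 rows; each row shifts and turns the commanded pose from where the row before left it; what a row does not reach is not made up. A row lasts 1/8 s, in which the tool goes at most 62.5 mm and 10.7 degrees, less where a joint would pass 70% of its speed; a pose out of reach is approached as far as the arm can. A call with a gripper value outside its range is refused whole. The fingers move at their own pace and stop on an object; FORCE is the grip in N (left out, the last holds). Time passes only in rows, so rows that do not move let the fingers close. It gives the time, the measured TCP pose, the force and the opening at its end, in the units of the state.
- bot.get_obs(): the state, without advancing time (a new reading comes with each control period).
- bot.camera(name): name is "scene" or "top" or "wrist"; returns the picture (480x640x3 uint8, red, green, blue); there is no depth.
- bot.camera_params(name): a dict with "K" (3x3 intrinsics, pixels), "view" (4x4, takes a point from world to camera coordinates). Camera axes: x right, y up, looking along -z (the intrinsics and any distortion apply to the point x, -y, -z); pixel columns grow to the right and rows downward; lengths in m; the calibration is good to about 2 mm. A picture is of the moment at which its call begins: read the wrist's pose just before it. camera_params takes no time and is no camera call; for the wrist camera it gives the pose at the moment of the call.
- bot.job_done(): hands the job in, once; it reports no verdict.
Trained networks look in the newest picture that a camera, given by its name, has taken for a name from the list of things; names that differ only in an ending like _2 or _b are one class to them, and where a whole thing is asked for, a point or a joint stands for the part that bears it (a point fixed in the world has none). Each returns a list of dicts, best first, with "score" (0 to 1); they miss things now and then, are a little off and sometimes report something else, mostly with a low value. They report only what shows in the picture. A call takes as long as a camera call.
- bot.recognise(camera, thing): "xy" ([column, row] in pixels, amid what is visible of it).
- bot.trace(camera, thing): "mask" (480x640 bool, what is visible of it) and "xy" ([column, row] in pixels, amid what is visible of it).
The state is a dict: "time": time; "q": joint angles; "qd": joint speeds; "joint_efforts": joint torques, N m; "ee_pos": TCP position; "tcp_rot": TCP orientation; "wrist_force": force on the tool from outside, world axes, zero at the start; "torque": the same for the moment, N m; "opening": finger opening in m.
Only numpy, scipy, OpenCV 4.12 (cv2) and the standard library are available. Lean on these libraries where they do the work, as an engineer would, in place of code of your own. Each camera call takes 0.05 s, during which the arm holds its last target.

## Working session

There is one attempt and no reset: what is moved stays moved. The work goes in short steps, Python scripts to look and compute and a shell command to move; the robot and the scene stay as the last step left them, time stands still between calls to the robot, and variables do not carry over. Pictures are saved under pics/ and viewed, and the job is handed in when it is done.

```bash
mkdir -p pics; ls; python3 - <<'E'
from workcell import bot
import cv2
print(bot.get_obs())
for c in ["scene","top"]:
    im=bot.camera(c); cv2.imwrite(f"pics/{c}0.png",im[:,:,::-1])
    p=bot.camera_params(c); print(c,p)
E
```

```text
pics
{'time': 0.0, 'q': array([-6.73810060e+01,  5.01126962e+00,  1.00333688e+01,  9.51005941e+01,
       -1.70407262e-03,  9.00018798e+01]), 'qd': array([ 0.08165808,  0.00565961,  0.03653197,  0.06091687, -0.06233174,
        0.01696405]), 'joint_efforts': array([-1.60878277e-03, -5.20393753e+01,  4.64799035e+01,  1.66053465e-02,
       -1.03132572e-04, -2.04323726e-05]), 'ee_pos': array([ 0.21142925, -0.50747396,  0.23057174]), 'tcp_rot': array([-9.00017066e+01,  7.84948635e-02, -6.73828859e+01]), 'wrist_force': array([ 0.16213529,  0.30388958, -0.20298103]), 'torque': array([0.05996205, 0.0263804 , 0.01193225]), 'opening': 0.0857469681204834}
scene {'K': array([[546.63197889,   0.        , 324.58489934],
       [  0.        , 546.63197889, 238.9437357 ],
       [  0.        ,   0.        ,   1.        ]]), 'view': array([[ 0.38674597,  0.92218298,  0.00247119, -0.21953133],
       [-0.55430221,  0.23032051,  0.79981343,  0.19750952],
       [ 0.73700517, -0.31069441,  0.60024359, -1.63483532],
       [ 0.        ,  0.        ,  0.        ,  1.        ]])}
top {'K': array([[451.15452057,   0.        , 317.97578069],
       [  0.        , 451.15452057, 242.60838493],
       [  0.        ,   0.        ,   1.        ]]), 'view': array([[-1.15797410e-01, -9.93272797e-01,  3.31727375e-04,
         5.10686133e-02],
       [ 9.65359172e-01, -1.12464560e-01,  2.35442969e-01,
        -5.75588478e-01],
       [-2.33821789e-01,  2.75839220e-02,  9.71888110e-01,
        -8.99356088e-01],
       [ 0.00000000e+00,  0.00000000e+00,  0.00000000e+00,
         1.00000000e+00]])}
```

View pics/scene0.png

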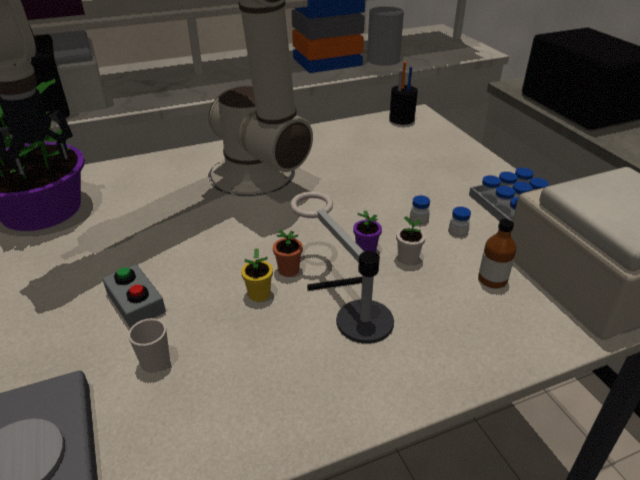

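View pics/top0.png

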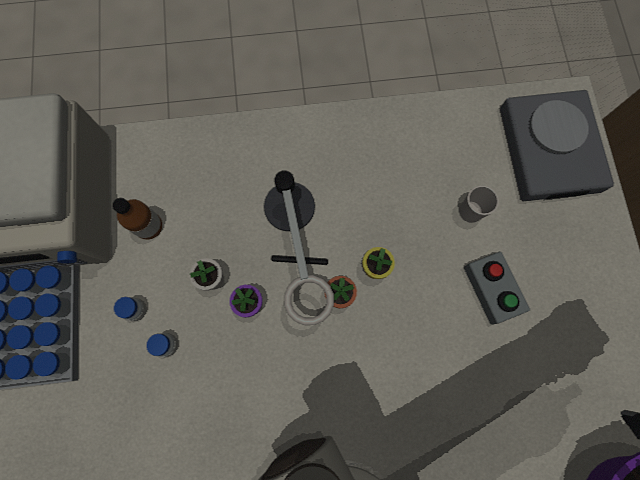

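The top view shows the hub at (285,181), the ring at (310,300), the purple pot at (246,300) and the white pot at (207,274). The green button is at (509,301) and the red one at (494,270). The purple pot is on the image-left side of the ring.

```bash
cat > h.py <<'E'
import numpy as np, cv2
from workcell import bot
def ray(c,uv):
    p=bot.camera_params(c);K=p["K"];V=p["view"];R=V[:3,:3];t=V[:3,3]
    d=np.array([(uv[0]-K[0,2])/K[0,0],-(uv[1]-K[1,2])/K[1,1],-1.]);
    return -R.T@t,R.T@d
def atz(c,uv,z):
    o,d=ray(c,uv); return (o+d*(z-o[2])/d[2])
def proj(c,P):
    p=bot.camera_params(c);K=p["K"];V=p["view"]; q=V[:3,:3]@np.asarray(P)+V[:3,3]
    return np.array([K[0,0]*q[0]/-q[2]+K[0,2],K[1,1]*-q[1]/-q[2]+K[1,2]])
def tri(a,b):
    (o1,d1),(o2,d2)=ray(*a),ray(*b)
    A=np.stack([d1,-d2],1);s=np.linalg.lstsq(A,o2-o1,rcond=None)[0]
    p,q=o1+s[0]*d1,o2+s[1]*d2
    return (p+q)/2,np.linalg.norm(p-q)
E
python3 - <<'E'
from h import *
r={}
for n in ["ring","ring_center","push_point","purple_pot","white_pot","terracotta_pot","yellow_pot","start_top","stop_top","stand","switch_box","amber_bottle","beaker"]:
    L=[]
    for c in ["top","scene"]:
        a=bot.recognise(c,n); L.append(a[:1])
    s=n+" "+str([(np.round(x[0]["xy"],1).tolist(),round(float(x[0]["score"]),2)) for x in L if x])
    if all(L):
        P,e=tri(("top",L[0][0]["xy"]),("scene",L[1][0]["xy"])); s+=f" {P.round(4)} err {e:.4f}"
    print(s)
print(bot.get_obs()["time"])
E
```

```text
ring [([296.5, 308.0], 0.61), ([313.0, 199.2], 0.56)] [0.4334 0.0349 0.1561] err 0.0136
ring_center [([310.2, 317.6], 0.97), ([312.5, 196.7], 0.6)] [0.4176 0.0247 0.1548] err 0.0148
push_point [([299.5, 265.4], 0.81), ([333.1, 228.2], 0.83)] [0.5222 0.0327 0.1339] err 0.0110
purple_pot [([246.1, 299.7], 0.58), ([368.1, 232.4], 0.89)] [0.4752 0.1493 0.0586] err 0.0021
white_pot [([205.7, 271.5], 0.83), ([410.8, 241.2], 0.74)] [0.5443 0.2281 0.0584] err 0.0026
terracotta_pot [([343.0, 287.2], 0.63), ([288.3, 251.4], 0.73)] [ 0.4776 -0.0542  0.0646] err 0.0063
yellow_pot [([378.0, 262.1], 0.75), ([259.2, 274.4], 0.82)] [ 0.523  -0.1363  0.0599] err 0.0055
start_top [([512.3, 300.3], 0.63)]
stop_top []
stand [([294.8, 219.6], 0.75), ([359.3, 302.9], 0.63)] [0.6509 0.0361 0.0243] err 0.0153
switch_box [([494.2, 287.3], 0.67), ([131.4, 294.9], 0.75)] [ 0.4428 -0.3936  0.0225] err 0.0062
amber_bottle [([136.4, 219.1], 0.94), ([496.7, 258.1], 0.57)] [0.6766 0.3704 0.0629] err 0.0036
beaker [([477.5, 201.1], 0.67), ([151.2, 345.1], 0.93)] [ 0.6344 -0.379   0.0552] err 0.0022
1.4
```

```bash
python3 - <<'E'
import cv2,numpy as np
t=cv2.imread("pics/top0.png");s=cv2.imread("pics/scene0.png")
a=cv2.resize(t[160:340,190:410],None,fx=3,fy=3,interpolation=cv2.INTER_CUBIC)
cv2.imwrite("pics/z1.png",a)
b=cv2.resize(s[180:345,235:435],None,fx=3.5,fy=3.5,interpolation=cv2.INTER_CUBIC)
cv2.imwrite("pics/z2.png",b)
c=cv2.resize(t[240:335,450:540],None,fx=6,fy=6,interpolation=cv2.INTER_CUBIC)
cv2.imwrite("pics/z3.png",c)
E
```

```text
(no output)
```

View pics/z1.png

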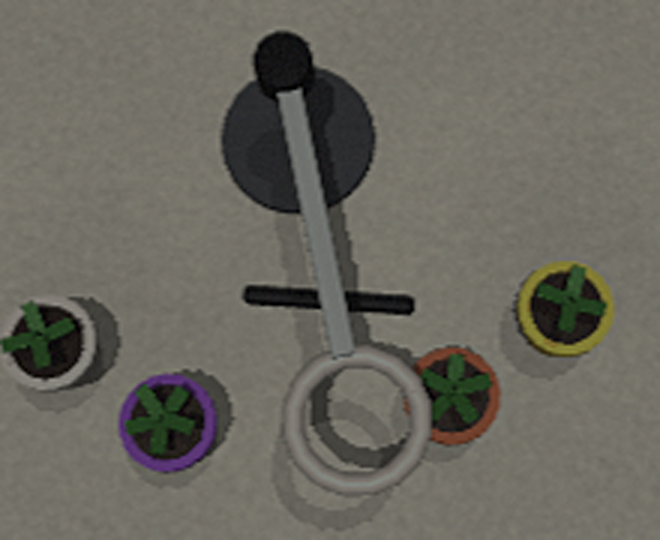

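View pics/z2.png

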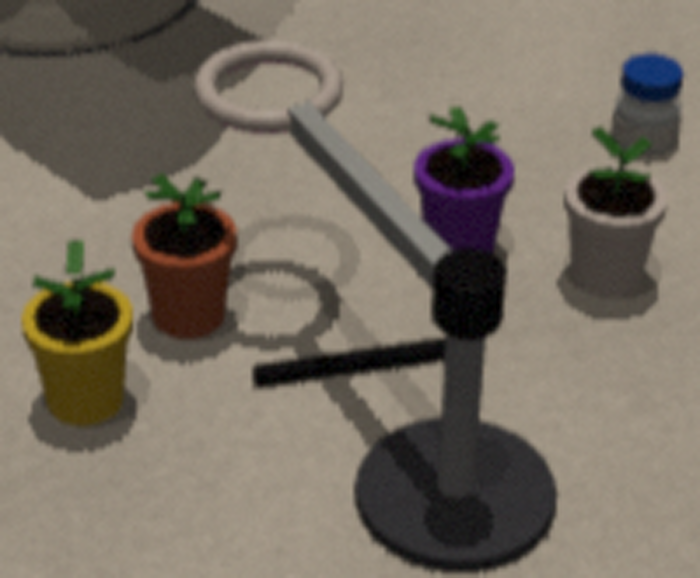

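View pics/z3.png

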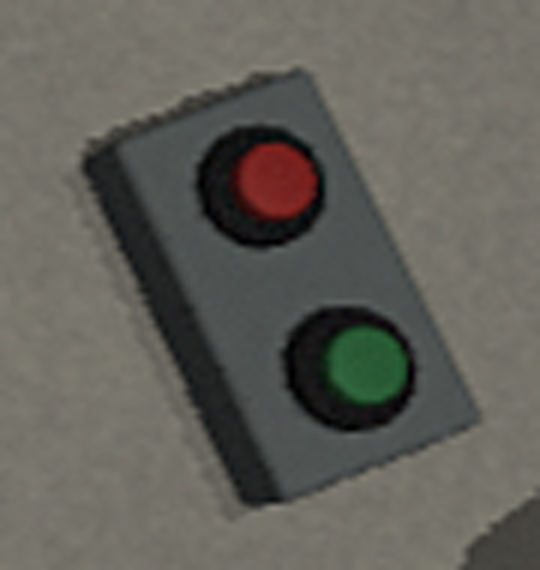

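```bash
python3 - <<'E'
from h import *
T=lambda x,y,z:atz("top",(190+(x-1)/3,160+(y-1)/3),z).round(4)
S=lambda x,y,z:atz("scene",(235+(x-1.2)/3.5,180+(y-1.2)/3.5),z).round(4)
print("ring",T(359,419,.157),S(268.5,85,.157))
print("foot",T(298,139,.012),S(456,490,.012))
print("hub",T(283,58,.176))
print("bar at hub",T(290,92,.165),"end",T(342,354,.165))
print("purple",T(168,422,.07),S(464,170,.07))
print("white",T(50,343,.07),S(614,196,.07))
print("terr",T(455,395,.07),"yel",T(565,308,.07))
for z in (.055,.06,.065):
  print(z,"green",atz("top",(450+368/6,240+364/6),z),"red",atz("top",(450+278/6,240+180/6),z))
gt=(450+368/6,240+364/6)
import cv2
s=cv2.imread("pics/scene0.png")
for n,m in [("g",(s[...,1]>1.5*s[...,2])&(s[...,1]>1.3*s[...,0])),("r",(s[...,2]>2*s[...,1]))]:
    m=m&(s.max(2)>60); m[:260]=0;m[310:]=0;m[:,:105]=0;m[:,160:]=0
    ys,xs=np.nonzero(m); print(n,xs.mean(),ys.mean(),xs.min(),xs.max(),ys.min(),ys.max())
    c=gt if n=="g" else (450+278/6,240+180/6)
    print(tri(("top",c),("scene",(xs.mean(),ys.mean()-1))))
c=cv2.resize(s[250:330,95:170],None,fx=7,fy=7,interpolation=cv2.INTER_CUBIC);cv2.imwrite("pics/z4.png",c)
E
```

```text
ring [0.4489 0.0156 0.157 ] [0.4497 0.0172 0.157 ]
foot [0.6859 0.0392 0.012 ] [0.6909 0.0388 0.012 ]
hub [0.6875 0.0386 0.176 ]
bar at hub [0.6676 0.0368 0.165 ] end [0.4899 0.0216 0.165 ]
purple [0.4721 0.1477 0.07  ] [0.4734 0.1485 0.07  ]
white [0.5369 0.2257 0.07  ] [0.538  0.2271 0.07  ]
terr [ 0.4677 -0.0522  0.07  ] yel [ 0.5198 -0.1373  0.07  ]
0.055 green [ 0.40839609 -0.4072244   0.055     ] red [ 0.47657407 -0.38943484  0.055     ]
0.06 green [ 0.40809689 -0.40503482  0.06      ] red [ 0.47591776 -0.38733844  0.06      ]
0.065 green [ 0.40779769 -0.40284524  0.065     ] red [ 0.47526145 -0.38524204  0.065     ]
g 122.95294117647059 271.09411764705885 117 129 267 275
(array([ 0.40771012, -0.40112717,  0.06794728]), np.float64(0.0008072048301827863))
r 142.98625429553263 279.33505154639175 105 159 260 309
(array([ 0.47341377, -0.36971297,  0.08819782]), np.float64(0.011092953680613237))
```

View pics/z4.png

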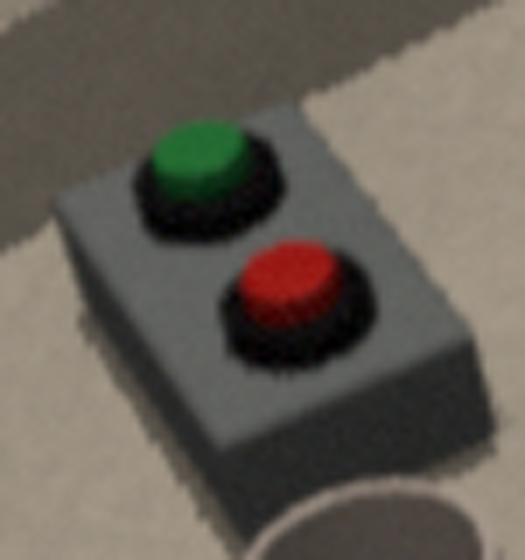

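```bash
python3 - <<'E'
from h import *
g=("top",(450+367/6,240+363/6)),("scene",(95+201/7,250+147/7))
r=("top",(450+277/6,240+179/6)),("scene",(95+290/7,250+267/7))
print(tri(*g),tri(*r))
E
python3 -m jog '[{"rotation":[0,0,7],"travel":[23,30,0],"jaw":-1},{"rotation":[0,0,7],"travel":[23,30,0],"jaw":-1},{"rotation":[0,0,7],"travel":[23,30,0],"jaw":-1},{"rotation":[0,0,7],"travel":[23,30,0],"jaw":-1},{"rotation":[0,0,7],"travel":[23,30,0],"jaw":-1},{"rotation":[0,0,7],"travel":[23,30,0],"jaw":-1},{"rotation":[0,0,7],"travel":[23,30,0],"jaw":-1},{"rotation":[0,0,7],"travel":[23,30,0],"jaw":-1}]' 20
```

```text
(array([ 0.40838223, -0.40083081,  0.06606494]), np.float64(0.002413896861355294)) (array([ 0.47568885, -0.38298835,  0.06666624]), np.float64(0.002439369573466161))
time: 2.4
ee_pos: [0.3962, -0.2666, 0.2314]
tcp_rot: [-90.0, -0.0, -11.1]
wrist_force: [0.2, -0.1, -0.4]
opening: -0.0002
```

```bash
python3 -m jog '[{"rotation":[0,0,0],"travel":[25,35,0],"jaw":-1},{"rotation":[0,0,0],"travel":[25,35,0],"jaw":-1},{"rotation":[0,0,0],"travel":[25,35,0],"jaw":-1},{"rotation":[0,0,0],"travel":[26,35,0],"jaw":-1},{"rotation":[0,0,0],"travel":[26,35,0],"jaw":-1},{"rotation":[0,0,0],"travel":[26,35,0],"jaw":-1},{"rotation":[0,0,0],"travel":[25,34,0],"jaw":-1},{"rotation":[0,0,0],"travel":[0,0,0],"jaw":-1}]'
python3 - <<'E'
from h import *
import cv2
cv2.imwrite("pics/t1.png",bot.camera("top")[:,:,::-1]);cv2.imwrite("pics/s1.png",bot.camera("scene")[:,:,::-1])
print(bot.get_obs()["ee_pos"])
E
```

```text
time: 3.4
ee_pos: [0.5745, -0.0216, 0.2304]
tcp_rot: [-90.0, 0.1, -11.2]
wrist_force: [-0.4, -1.0, 0.7]
opening: 0.0001
[ 0.57345492 -0.02354624  0.23101628]
```

View pics/s1.png

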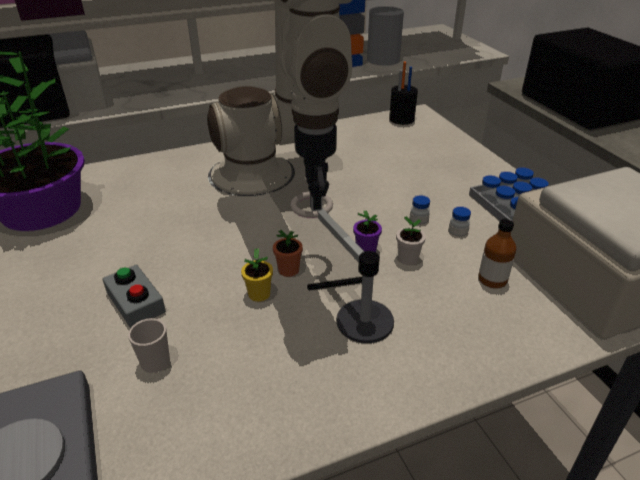

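View pics/t1.png

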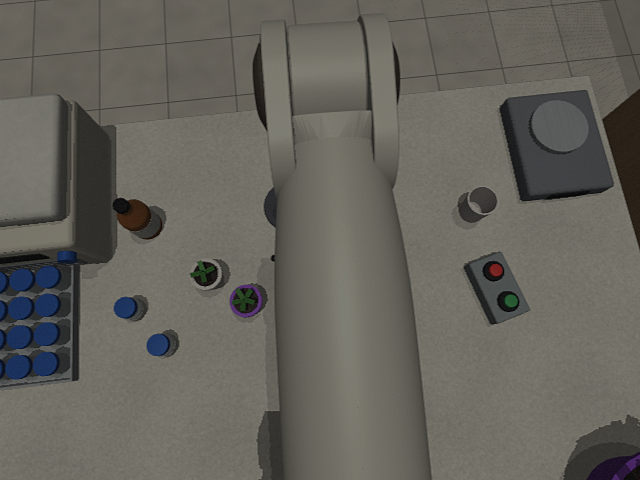

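```bash
python3 -m jog '[{"rotation":[0,0,0],"travel":[0,0,-24],"jaw":-1},{"rotation":[0,0,0],"travel":[0,0,-24],"jaw":-1},{"rotation":[0,0,0],"travel":[0,0,-24],"jaw":-1},{"rotation":[0,0,0],"travel":[0,0,-23],"jaw":-1},{"rotation":[0,0,0],"travel":[0,0,0],"jaw":-1},{"rotation":[0,0,0],"travel":[0,6,0],"jaw":-1}]'
python3 - <<'E'
from h import *
import cv2
s=bot.camera("scene")[:,:,::-1]
cv2.imwrite("pics/s2.png",cv2.resize(s[130:345,235:435],None,fx=2.7,fy=2.7,interpolation=cv2.INTER_CUBIC))
E
```

```text
time: 4.25
ee_pos: [0.5736, -0.0183, 0.1376]
tcp_rot: [-90.0, -0.1, -11.5]
wrist_force: [-0.0, -0.8, 0.8]
opening: 0.0004
```

View pics/s2.png

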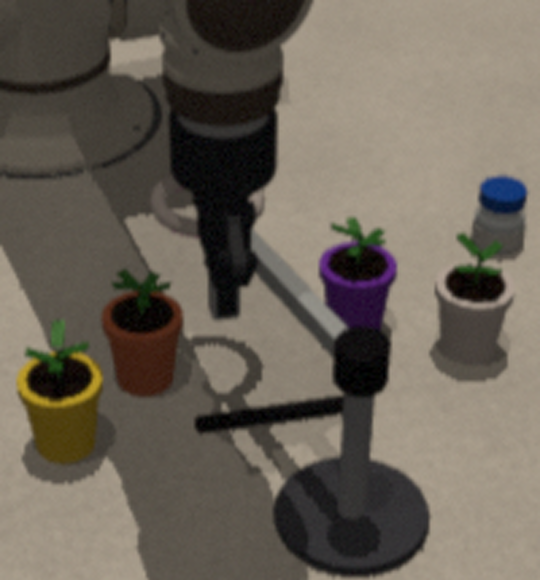

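The fingertip, at about (225,310) in the crop, is beside the bar and clear of the ring. Next I push along +y.

```bash
python3 -m jog '[{"rotation":[0,0,0],"travel":[0,6,-1],"jaw":-1},{"rotation":[0,0,0],"travel":[0,5,0],"jaw":-1},{"rotation":[0,0,0],"travel":[0,5,0],"jaw":-1},{"rotation":[0,0,0],"travel":[0,5,0],"jaw":-1},{"rotation":[0,0,0],"travel":[0,5,0],"jaw":-1},{"rotation":[0,0,0],"travel":[0,5,0],"jaw":-1},{"rotation":[0,0,0],"travel":[0,5,0],"jaw":-1},{"rotation":[0,0,0],"travel":[0,5,0],"jaw":-1}]'
python3 - <<'E'
from h import *
import cv2
s=bot.camera("scene")[:,:,::-1]
cv2.imwrite("pics/s3.png",cv2.resize(s[130:345,235:435],None,fx=2.7,fy=2.7,interpolation=cv2.INTER_CUBIC))
E
```

```text
time: 5.3
ee_pos: [0.5735, 0.0236, 0.1352]
tcp_rot: [-90.0, 0.0, -11.4]
wrist_force: [-0.3, -0.5, 0.4]
opening: -0.0001
```

View pics/s3.png

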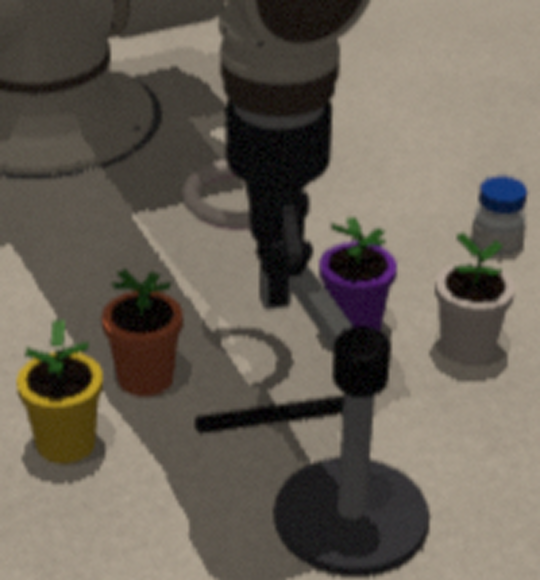

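The arm is swinging, with the ring now at about (225,195) in the crop. I continue.

```bash
python3 -m jog '[{"rotation":[0,0,0],"travel":[0,5,0],"jaw":-1},{"rotation":[0,0,0],"travel":[0,5,0],"jaw":-1},{"rotation":[0,0,0],"travel":[0,5,0],"jaw":-1},{"rotation":[0,0,0],"travel":[0,5,0],"jaw":-1},{"rotation":[0,0,0],"travel":[0,5,0],"jaw":-1},{"rotation":[0,0,0],"travel":[0,5,0],"jaw":-1},{"rotation":[0,0,0],"travel":[0,4,0],"jaw":-1},{"rotation":[0,0,0],"travel":[0,0,0],"jaw":-1}]'
python3 - <<'E'
from h import *
import cv2
s=bot.camera("scene")[:,:,::-1]
cv2.imwrite("pics/s4.png",cv2.resize(s[130:345,235:435],None,fx=2.7,fy=2.7,interpolation=cv2.INTER_CUBIC))
post=np.array([.688,.0388]);
for a in (20,23,26.9,30):
    a=np.radians(a);u=np.array([-np.cos(a),np.sin(a)]);P=post+.24*u
    print(np.degrees(a),(proj("scene",[*P,.155])-[235,130])*2.7, (proj("scene",[*(post+.288*u),.155])-[235,130])*2.7)
E
```

```text
time: 6.35
ee_pos: [0.5735, 0.0577, 0.1353]
tcp_rot: [-90.0, 0.0, -11.4]
wrist_force: [-0.6, 0.9, -0.3]
opening: 0.0002
20.0 [326.71425133 183.35457689] [321.50255508 153.41147899]
23.0 [341.66479951 183.2090885 ] [338.90507931 153.24884433]
26.9 [361.15643017 183.65294042] [361.5921238  153.75206146]
29.999999999999996 [376.66540243 184.51601193] [379.64742225 154.7283457 ]
```

View pics/s4.png

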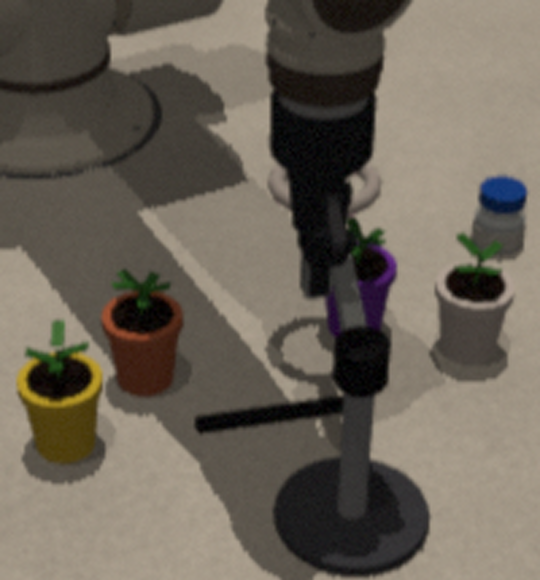

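The ring spans columns 268–382 in the crop, so its centre is near 325, or about 20°. The target is about 27° at column 361, so roughly 14 mm of push remains.

```bash
python3 -m jog '[{"rotation":[0,0,0],"travel":[0,4,0],"jaw":-1},{"rotation":[0,0,0],"travel":[0,4,0],"jaw":-1},{"rotation":[0,0,0],"travel":[0,3,0],"jaw":-1},{"rotation":[0,0,0],"travel":[0,2,0],"jaw":-1},{"rotation":[0,0,0],"travel":[0,0,0],"jaw":-1},{"rotation":[0,0,0],"travel":[0,0,0],"jaw":-1}]'
python3 - <<'E'
from h import *
import cv2
s=bot.camera("scene")[:,:,::-1]
cv2.imwrite("pics/s5.png",cv2.resize(s[130:345,235:435],None,fx=2.7,fy=2.7,interpolation=cv2.INTER_CUBIC))
E
```

```text
time: 7.15
ee_pos: [0.5735, 0.0704, 0.1353]
tcp_rot: [-90.0, 0.0, -11.4]
wrist_force: [0.5, 0.2, -0.0]
opening: 0.0001
```

View pics/s5.png

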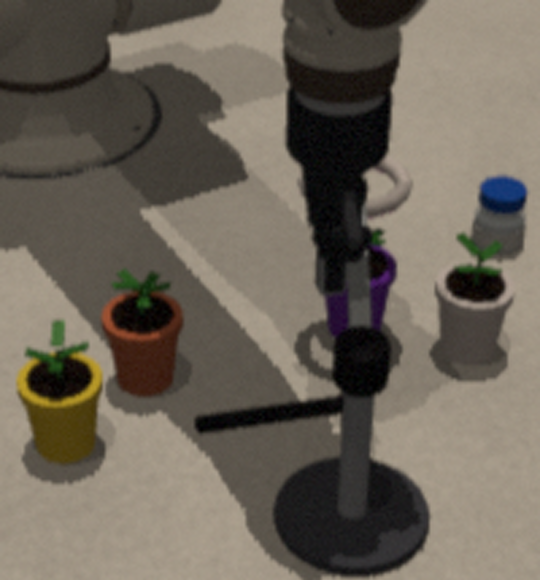

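The ring's right edge is at 412, so its centre is near 355, about 25.7°. I nudge it 2 mm more, then back off and rise.

```bash
python3 -m jog '[{"rotation":[0,0,0],"travel":[0,2,0],"jaw":-1},{"rotation":[0,0,0],"travel":[0,0,0],"jaw":-1},{"rotation":[0,0,0],"travel":[0,-15,0],"jaw":-1},{"rotation":[0,0,0],"travel":[0,-25,0],"jaw":-1},{"rotation":[0,0,0],"travel":[0,-10,30],"jaw":-1},{"rotation":[0,0,0],"travel":[0,0,40],"jaw":-1},{"rotation":[0,0,0],"travel":[-10,-30,30],"jaw":-1},{"rotation":[0,0,0],"travel":[-20,-50,0],"jaw":-1}]'
python3 -m jog '[{"rotation":[0,0,0],"travel":[-20,-50,0],"jaw":-1},{"rotation":[0,0,0],"travel":[-20,-50,0],"jaw":-1},{"rotation":[0,0,0],"travel":[-20,-50,0],"jaw":-1},{"rotation":[0,0,0],"travel":[-20,-50,0],"jaw":-1},{"rotation":[0,0,0],"travel":[-20,-50,0],"jaw":-1},{"rotation":[0,0,0],"travel":[-20,-50,0],"jaw":-1},{"rotation":[0,0,0],"travel":[0,0,0],"jaw":-1}]'
python3 - <<'E'
from h import *
import cv2
s=bot.camera("scene")[:,:,::-1];t=bot.camera("top")[:,:,::-1]
cv2.imwrite("pics/s6.png",s);cv2.imwrite("pics/t6.png",t)
cv2.imwrite("pics/z6.png",cv2.resize(t[160:340,190:410],None,fx=3,fy=3,interpolation=cv2.INTER_CUBIC))
print(bot.get_obs()["ee_pos"])
E
```

```text
time: 8.2
ee_pos: [0.5442, -0.0587, 0.2377]
tcp_rot: [-90.0, -0.2, -11.3]
wrist_force: [1.2, -0.4, 0.2]
opening: 0.0
time: 9.07
ee_pos: [0.4213, -0.361, 0.2348]
tcp_rot: [-90.0, 0.0, -11.7]
wrist_force: [-0.5, 0.2, 0.3]
opening: -0.0001
[ 0.42281028 -0.35838696  0.23517266]
```

View pics/z6.png

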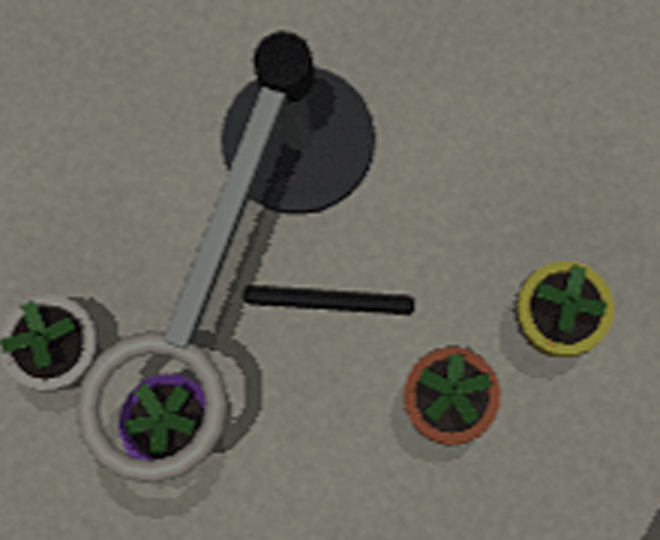

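View pics/s6.png

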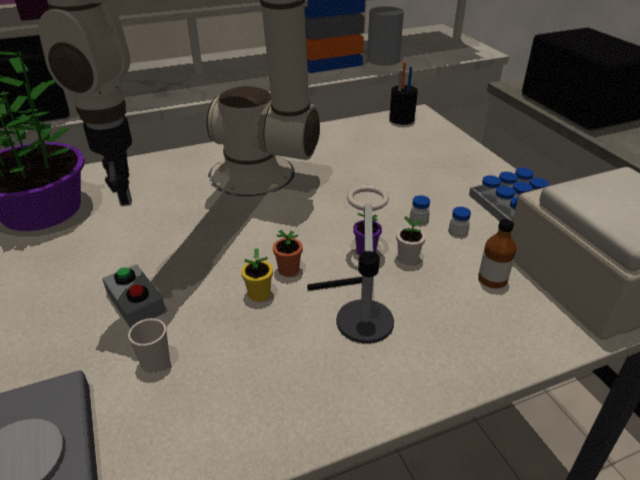

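View pics/t6.png

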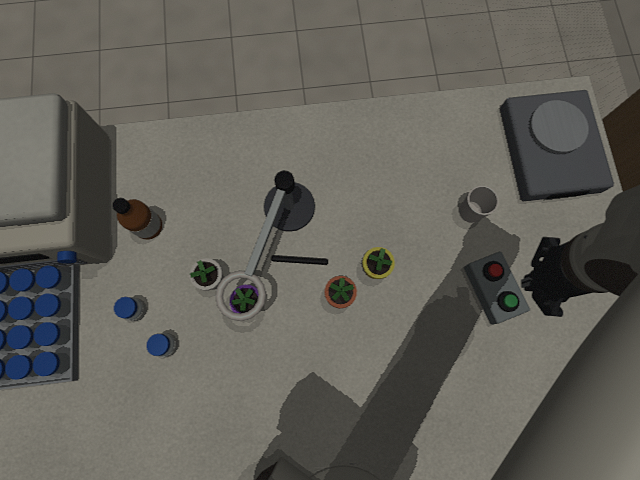

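```bash
python3 - <<'E'
from h import *
r=atz("top",(190+152/3,160+405/3),.157);p=atz("top",(190+167/3,160+421/3),.07)
rs=atz("scene",(368,197.5),.157)
print(r,rs,p,np.linalg.norm((r-p)[:2]),np.linalg.norm((rs-p)[:2]))
print(proj("top",[.4084,-.401,.066]),proj("scene",[.4084,-.401,.066]))
E
```

```text
[0.47205046 0.14362484 0.157     ] [0.47412335 0.14527345 0.157     ] [0.47210208 0.14769777 0.07      ] 0.0040732535998584726 0.0031563944106027275
[510.60314027 300.42911859] [123.05520886 270.92849127]
```

The ring is about 4 mm from the pot centre and at rest. Next is the button.

```bash
python3 -m jog '[{"rotation":[0,0,0],"travel":[-7,-21,0],"jaw":-1},{"rotation":[0,0,0],"travel":[-7,-21,-30],"jaw":-1},{"rotation":[0,0,0],"travel":[0,0,-40],"jaw":-1},{"rotation":[0,0,0],"travel":[0,0,-40],"jaw":-1},{"rotation":[0,0,0],"travel":[0,0,-30],"jaw":-1},{"rotation":[0,0,0],"travel":[0,0,0],"jaw":-1},{"rotation":[0,0,0],"travel":[0,0,0],"jaw":-1}]'
python3 - <<'E'
from h import *
import cv2
s=bot.camera("scene")[:,:,::-1]
print(bot.get_obs()["ee_pos"],bot.get_obs()["wrist_force"])
t=bot.camera("top")[:,:,::-1]
cv2.imwrite("pics/s7.png",np.hstack([cv2.resize(s[220:330,80:180],None,fx=4,fy=4,interpolation=cv2.INTER_CUBIC),cv2.resize(t[235:345,450:550],None,fx=4,fy=4,interpolation=cv2.INTER_CUBIC)]))
E
```

```text
time: 10.05
ee_pos: [0.4101, -0.4, 0.0968]
tcp_rot: [-90.1, -0.1, -11.3]
wrist_force: [0.7, -0.4, -0.1]
opening: -0.0003
[ 0.41029068 -0.40024005  0.0972082 ] [ 0.58767373 -0.52820669  0.04762214]
```

View pics/s7.png

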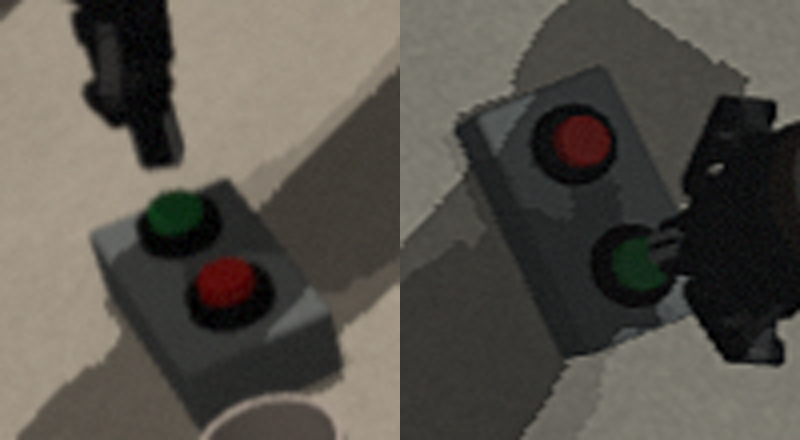

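```bash
python3 -m jog '[{"rotation":[0,0,0],"travel":[-2,-1,-20],"jaw":-1},{"rotation":[0,0,0],"travel":[0,0,-6],"jaw":-1},{"rotation":[0,0,0],"travel":[0,0,-3],"jaw":-1},{"rotation":[0,0,0],"travel":[0,0,-3],"jaw":-1},{"rotation":[0,0,0],"travel":[0,0,0],"jaw":-1}]'; python3 -m jog '[{"rotation":[0,0,0],"travel":[0,0,-2],"jaw":-1},{"rotation":[0,0,0],"travel":[0,0,0],"jaw":-1}]'
```

```text
time: 10.78
ee_pos: [0.4078, -0.4009, 0.0638]
tcp_rot: [-90.0, -0.0, -11.4]
wrist_force: [-0.9, 1.2, 2.5]
opening: -0.0001
time: 11.02
ee_pos: [0.4078, -0.4009, 0.0615]
tcp_rot: [-90.0, -0.0, -11.4]
wrist_force: [0.0, 0.4, 3.5]
opening: -0.0003
```

```bash
python3 -m jog '[{"rotation":[0,0,0],"travel":[0,0,-1.5],"jaw":-1},{"rotation":[0,0,0],"travel":[0,0,0],"jaw":-1}]'; python3 -m jog '[{"rotation":[0,0,0],"travel":[0,0,-1],"jaw":-1},{"rotation":[0,0,0],"travel":[0,0,0],"jaw":-1}]'
```

```text
time: 11.28
ee_pos: [0.4078, -0.4009, 0.0609]
tcp_rot: [-90.0, -0.1, -11.4]
wrist_force: [-2.2, 1.9, 10.2]
opening: 0.0001
time: 11.52
ee_pos: [0.4079, -0.4009, 0.0608]
tcp_rot: [-90.1, -0.1, -11.4]
wrist_force: [-4.2, 3.6, 16.6]
opening: -0.0
```

It hit a hard stop at about 6 mm of travel with 16 N, so the button is fully down. I retract and check.

```bash
python3 -c "
from h import *
s=bot.camera('scene')[:,:,::-1]
cv2.imwrite('pics/p8.png',cv2.resize(s[220:330,80:180],None,fx=5,fy=5))"
python3 -m jog '[{"rotation":[0,0,0],"travel":[0,0,10],"jaw":-1},{"rotation":[0,0,0],"travel":[0,0,30],"jaw":-1},{"rotation":[0,0,0],"travel":[0,0,40],"jaw":-1},{"rotation":[0,0,0],"travel":[0,0,40],"jaw":-1},{"rotation":[0,0,0],"travel":[-20,-30,40],"jaw":-1},{"rotation":[0,0,0],"travel":[-20,-30,0],"jaw":-1},{"rotation":[0,0,0],"travel":[0,0,0],"jaw":-1},{"rotation":[0,0,0],"travel":[0,0,0],"jaw":-1}]'
python3 - <<'E'
from h import *
s=bot.camera("scene")[:,:,::-1];t=bot.camera("top")[:,:,::-1]
cv2.imwrite("pics/s9.png",s);cv2.imwrite("pics/t9.png",t)
s0=cv2.imread("pics/s6.png");t0=cv2.imread("pics/t6.png")
d=cv2.absdiff(t[160:340,90:410],t0[160:340,90:410]).max(2);print((d>40).sum())
E
```

```text
time: 12.58
ee_pos: [0.3675, -0.4603, 0.2181]
tcp_rot: [-89.9, 0.1, -11.4]
wrist_force: [0.2, 0.1, -0.3]
opening: -0.0003
31
```

View pics/p8.png

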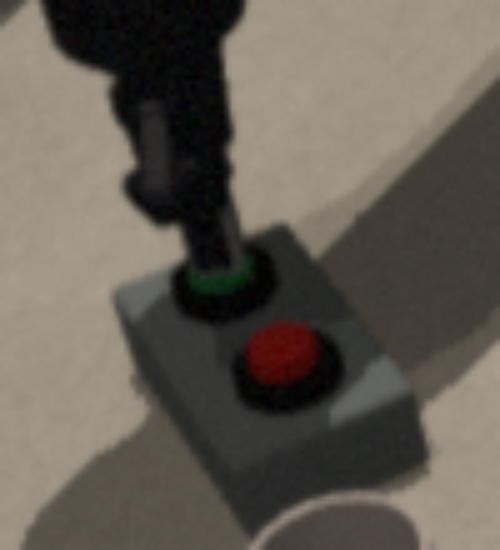

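View pics/s9.png

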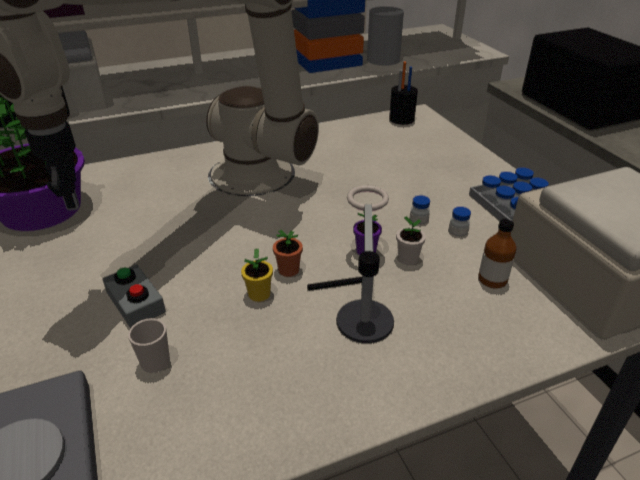

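View pics/t9.png

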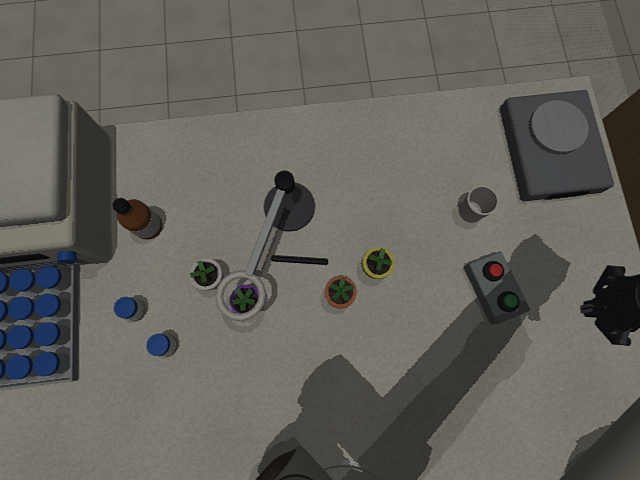

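The button was visibly down under the finger and is now up again. The ring is still over the purple pot at top (241,296), nothing else has moved, and the arm touches nothing.

```bash
python3 -c "
from workcell import bot
print(bot.job_done())"
```

```text
the job is handed in; nothing more can be done
None
```

I pushed the lamp arm sideways with the closed fingertips until the ring stood over the purple pot. Then I pressed the green button fully down, let it come up, moved clear and handed the job in at about 12.7 s. No verdict was reported.

- **Ring:** before the press, the ring centre measured about 4 mm from the pot centre in the top camera. Combining the scene camera's ring position with the top camera's pot position gave about 3 mm. After the press I compared the two top pictures; the lamp and pot area was practically unchanged.
- **Green button:** it met a hard stop after about 6 mm of travel, with the force rising to about 17 N. In the last pictures it is up again.
- **Everything else:** the pots, the other loose things and the red button look unmoved in both cameras, and the wrist force was about 0 N at the end. I judged this by eye, without measuring each object's position again.

The lamp push felt under about 1 N at each reading. I did not measure whether the ring was touched. It stayed clear of the finger in the pictures. No check failed or disagreed.

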